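Press the plug-in module home with the ratchet press

ROBOT

A 6-joint arm with a two-finger parallel gripper is mounted at the origin on the work surface. World frame = base frame: x ahead of the robot, y to its left, z up, the work surface at z = 0. Lengths are in m, angles in rad, forces in N, time in s.
With the tool pointing down it reaches from about 0.35 to 0.85 m from the base axis. Payload 8.1 kg.
Tool frame: the origin (TCP) lies midway between the tips of the shut fingers; the grasp point (between the pads) lies 19 mm behind it; y points along the fingers, z is the direction in which the jaws open and shut, and the axes are right-handed (so a half turn about y gives the same grasp; the last joint's range is limited). The gripper opens to 93 mm and grips with 3 to 60 N. Pads are 15 mm wide; open, the fingers measure 128 mm over their backs; the gripper's body (75 mm by 188 mm) begins 65 mm behind the grasp point.
Start: joints at [1.133, 0.13, 1.488, -0, 1.523, -0.085], TCP at [0.207, 0.563, 0.219] pointing down, gripper open.
Joint ranges: [-2.96, 2.96], [-0.89, 2.26], [0.02, 2.5], [-1.34, 4.48], [0, 2.73], [-2.66, 2.66]. Speed limits (rad/s): [2.39, 2.39, 2.79, 3.14, 3.14, 3.14].

INTERFACE

Orientations are given as [roll, pitch, yaw] about the fixed x, y, z axes, in that order (R = Rz(yaw) Ry(pitch) Rx(roll)).
In Python, from rig import sensors, camera, calibration, job gives the robot as it stands.
- The arm moves only by the tool apply_moves, never from a script. Its argument "plan" is a list of rows, each an object of numbers: "x", "y", "z": the shift along the tool's x, y, z in m; "wx", "wy", "wz": the turn, a rotation vector about the tool's x, y, z in degrees; "fingers": the gripper command: -1 is shut, 1 is fully open, values between are in proportion. In form: [{"x": .., "y": .., "z": .., "wx": .., "wy": .., "wz": .., "fingers": ..}, ...]. A call has 1 to 8 rows; each row shifts and turns the commanded pose from where the row before left it, along the tool's axes as they then stand; what a row does not reach is not made up. A row lasts 1/12 s, in which the tool goes at most 41.7 mm and 7.16 degrees, less where a joint would pass 70% of its speed; a pose out of reach is approached as far as the arm can. A call with a gripper value outside its range is refused whole. The fingers move at their own pace and stop on an object; the grip force is fixed at half the most. Time passes only in rows, so rows that do not move let the fingers close. It gives the time, the measured TCP pose, the force and the opening at its end, in the units of the state.
- sensors.sense(): the state, without advancing time (a new reading comes with each control period).
- camera(name): name is "scene" or "top" or "wrist"; returns (picture, depth): 480x640x3 uint8, red, green, blue; 480x640 float32, m along the optical axis (not along the pixel's ray), 0 where there is no reading.
- calibration(name): a dict with "K" (3x3 intrinsics, pixels), "rvec" (rotation vector, rad) and "tvec" (3), from world to camera coordinates, as OpenCV has them. Camera axes: x right, y down, z forward; pixel columns grow to the right and rows downward; lengths in m; the calibration is good to about 2 mm. A picture is of the moment at which its call begins: read the wrist's pose just before it. calibration takes no time and is no camera call; for the wrist camera it gives the pose at the moment of the call.
- job.sign_off(): hands the job in, once; it reports no verdict.
The state is a dict: "time_s": time; "joints": joint angles; "joint_vel": joint speeds; "joint_torque": joint torques, N m; "tcp_pos": TCP position; "orientation": TCP orientation; "contact_force": force on the tool from outside, world axes, zero at the start; "ft_torque": the same for the moment, N m; "width": opening from 0.0 (shut) to 1.0 (fully open).
Only numpy, scipy, OpenCV 4.12 (cv2) and the standard library are available. Lean on these libraries where they do the work, as an engineer would, in place of code of your own. Each camera call takes 0.05 s, during which the arm holds its last target.

TASK

Use the bench ratchet press to push the plug-in module fully home in the trainer unit: pump the long trigger until you feel it go solid under a firm push, because the module can go no further, but never lean hard on it. Then press and hold the square release button until the jaw has sprung all the way back, and let go; do not push the jaw or the module by hand, and leave the other things on the bench alone.

Things in the scene. Friction and masses are not known exactly. Their poses are not given: they have to be found in the camera images.
- trigger_pad (a point): Press spot on the trigger: a black paddle 34 mm wide, 100 mm long, sticking out over the press's rear end (away from the trainer), rising 9 degrees to the rear. The point is on its top face, middle line, 30 mm from the free end, 105 mm above the table at rest. x along the press to the jaw, y across, z up. Nothing above 40 mm within 50 mm beside or behind; the press head begins 60 mm ahead
- trigger (a joint): Angle of the trigger, rad: 0 up; a full stroke is 0.31 (press spot 23 mm lower, 75 mm from the pivot), onto a rubber buffer of about 3 N/mm that yields a little more. Push straight down: 2 to 5 N free, up to 12 N while pushing the module, solid (often part-way) when the module is home; never over 30 N. Springs up by itself. A stroke past 0.28 gains one 8 mm tooth, kept when let fully up
- release_top (a point): Centre of the top of the release: a black square button 32 x 32 mm on the press head, 110 mm above the table, 131 mm from the trigger's press spot towards the jaw. Travel 7 mm straight down, 1 N rising to about 4 N, then a hard stop. Held down at least 6 mm it frees the ratchet and a spring draws the jaw fully back in about a second; let go early, it stops at the next tooth
- jaw (a joint): How far the jaw has advanced from its rearmost place, in m: 0 fully back, 0.052 its limit. The jaw is an aluminium block 16 x 56 x 56 mm on a steel bar with ratchet pins, which runs from the press head towards the module; teeth every 8 mm. It starts at 0, 0.0075 or 0.0155 and must reach 34 to 36 mm to bring the module home, depending on where the trainer stands.
- module_face (a point): Centre of the jaw-side face of the module's aluminium face plate (10 mm thick, 80 wide, 44 high), 68 mm above the table. The module is a plug-in circuit card in the guide on the white trainer unit in front of the jaw. Its x axis points away from the jaw, in the pushing direction.
- module (a joint): How far the module stands out of its home place, in m: 0 is fully home, with its face plate against the trainer's front frame; 0.010 to 0.016 at the start. It slides with about 7 N of friction and stays where it is left. A firm push, 12 to 20 N on the trigger once it is solid, seats it (jaw on module over 9 N).
- driver_tool: Bystander: screwdriver 170 mm long with black handle, lying on the table beside the press on the robot's side.
- spare_module: Bystander: spare green circuit card about 95 x 70 x 30 mm with an aluminium face plate, lying on the table beside the press on the far side.
- banana_plug: Bystander: black plug with brass pin, 55 mm long and 16 mm thick, lying on the press's bed plate beside the head.
- meter: Bystander: grey hand multimeter 160 x 80 x 42 mm.
- mouse: Bystander: round black computer mouse 62 mm across.
- mug: Bystander: white mug 80 mm across, 95 mm high.
- screw_jar: Bystander: clear jar with black cap, 56 mm across, 70 mm high.

How it is judged:
On the way, in this order (a step that is already met when the one before it is completed fails the run):
1. the jaw presses the module fully home, firmly (value of joint module below 0.0015 m and contact force between jaw and module above 9 N), for 0.1 s.
2. the jaw has been released and is all the way back (value of joint jaw below 0.003 m), for 0.1 s.
At the end, for the whole second after the job is handed in: The module is home within 1.5 mm, the jaw is back within 3 mm of its rearmost place and at rest, and the trigger is up (within 0.04 rad) (value of joint module below 0.0015 m and value of joint jaw below 0.003 m and value of joint trigger below 0.04 rad and velocity of joint jaw below 0.01 m/s); the robot touches nothing.
It fails at once if more than 30 N on the trigger (contact force between the fingers and trigger above 30 N).
It fails at once if the robot pushes the jaw or the module (contact force between any of the fingers, the arm and jaw above 2 N or contact force between any of the fingers, the arm and module above 2 N).
It fails at once if a bystander is moved more than 15 mm (distance of any of driver_tool, spare_module, banana_plug, meter, mouse, mug, screw_jar from where it was at the start of the episode above 0.015 m).
It also fails if it takes over 46 s, if anything falls off the work surface, if the arm or the gripper's body presses on something with over 40 N, if the wrist force passes 120 N, or if a joint passes its speed limit or range.

## Working session

There is one attempt and no reset: what is moved stays moved. The work goes in short steps, Python scripts to look and compute and a tool call to move; the robot and the scene stay as the last step left them, time stands still between calls to the robot, and variables do not carry over. Pictures are saved under pics/ and viewed, and the job is handed in when it is done.

Besides the shell and the picture viewer there is one more tool, called after "Request:" by a JSON object that holds its "method" and its "body". apply_moves: Moves the arm, as the interface text tells. Its arguments: {"type":"object","properties":{"plan":{"type":"array"}},"required":["plan"]}

```bash
mkdir -p pics; ls; python3 - <<'E'
from rig import sensors,camera,calibration
import cv2,numpy as np
print(sensors.sense())
for n in("scene","top"):
    p,d=camera(n); cv2.imwrite(f"pics/{n}0.png",p[:,:,::-1]); np.savez(f"pics/{n}0.npz",p=p,d=d,**calibration(n)); print(calibration(n))
E
```

```text
pics
{'time_s': 0.0, 'joints': array([ 1.13266335e+00,  1.31144802e-01,  1.48925159e+00,  3.43456172e-05,
        1.52296122e+00, -8.54326826e-02]), 'joint_vel': array([-0.00151126,  0.00155013,  0.00018377,  0.00184644,  0.00220384,
       -0.00044218]), 'joint_torque': array([ 4.35878583e-04, -5.59842288e+01, -4.91774547e+01,  7.67204957e-02,
        3.50455160e-02, -1.48109498e-04]), 'tcp_pos': array([0.20701418, 0.56257852, 0.2176124 ]), 'orientation': array([-1.57255192e+00,  1.84780183e-04, -3.52702128e-01]), 'contact_force': array([ 0.5486859 , -0.16463949, -0.224382  ]), 'ft_torque': array([0.05187471, 0.05782472, 0.00139941]), 'width': 1.0009509040412319}
{'K': array([[516.58258853,   0.        , 323.32335018],
       [  0.        , 516.58258853, 239.66073975],
       [  0.        ,   0.        ,   1.        ]]), 'rvec': array([ 2.10238658,  1.2924653 , -0.4969669 ]), 'tvec': array([-0.24731646, -0.30879369,  1.71150493])}
{'K': array([[602.08530428,   0.        , 318.06079473],
       [  0.        , 602.08530428, 239.79976258],
       [  0.        ,   0.        ,   1.        ]]), 'rvec': array([ 2.10667616, -2.15306133,  0.17524123]), 'tvec': array([-0.00352261,  0.59017742,  1.20369713])}
```

View pics/scene0.png

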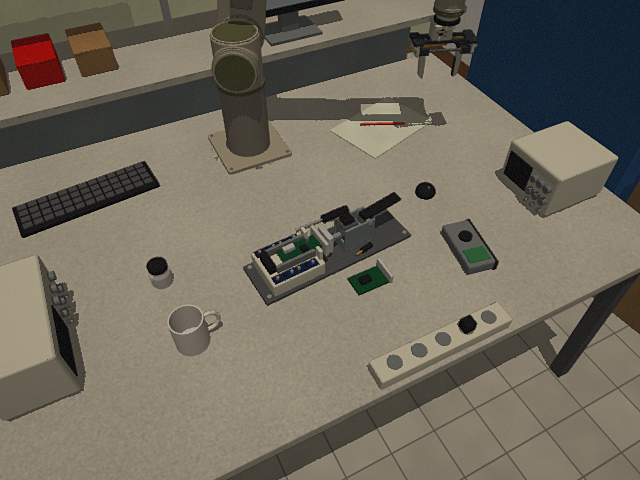

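View pics/top0.png

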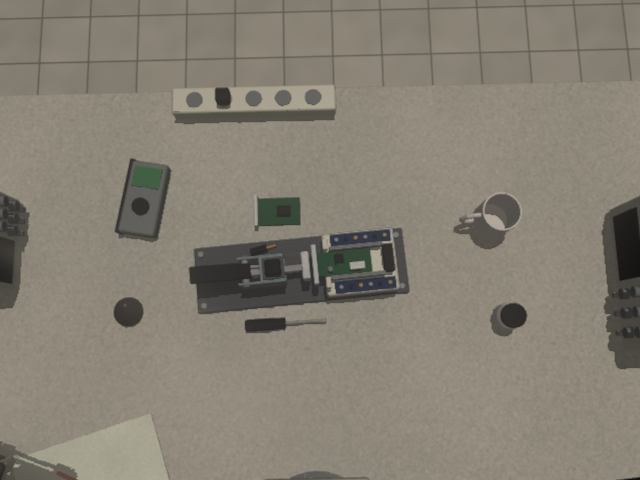

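The top view shows the press with the paddle at about px (190–250, 273), the release near (270, 268) and the module at about (313, 263). The mouse, meter and spare card are clear of it. Next I'll zoom in and deproject.

```bash
cat > h.py <<'E'
import numpy as np,cv2
def load(f):
    z=np.load(f); return z
def cam(z):
    R=cv2.Rodrigues(z['rvec'])[0]; return z['K'],R,z['tvec']
def onplane(z,u,v,h):
    K,R,t=cam(z); c=-R.T@t; r=R.T@np.linalg.inv(K)@np.array([u,v,1.]); return c+r*(h-c[2])/r[2]
def cloud(z):
    K,R,t=cam(z); d=z['d']; v,u=np.mgrid[:480,:640]
    P=np.stack([(u-K[0,2])/K[0,0]*d,(v-K[1,2])/K[1,1]*d,d],-1)
    return (P-t)@R
E
python3 - <<'E'
from h import *
z=load('pics/top0.npz'); W=cloud(z); p=z['p']
im=cv2.resize(p[220:325,180:330,::-1],None,fx=5,fy=5,interpolation=cv2.INTER_CUBIC)
im=np.clip(im.astype(float)*1.8,0,255).astype(np.uint8); cv2.imwrite('pics/topz.png',im)
for v in (262,268,273,278):
  for u in range(188,320,6): print((u,v),W[v,u].round(3), end=' ')
  print()
E
```

```text
(188, 262) [ 0.557  0.266 -0.003] (194, 262) [0.556 0.252 0.001] (200, 262) [0.554 0.238 0.009] (206, 262) [0.554 0.224 0.011] (212, 262) [0.553 0.211 0.013] (218, 262) [0.553 0.199 0.01 ] (224, 262) [0.552 0.185 0.016] (230, 262) [0.553 0.174 0.007] (236, 262) [0.552 0.16  0.015] (242, 262) [0.542 0.138 0.085] (248, 262) [0.543 0.126 0.077] (254, 262) [0.549 0.119 0.031] (260, 262) [0.54  0.101 0.091] (266, 262) [0.537 0.087 0.112] (272, 262) [0.538 0.075 0.109] (278, 262) [0.537 0.063 0.11 ] (284, 262) [0.546 0.056 0.043] (290, 262) [0.55  0.045 0.01 ] (296, 262) [0.55  0.032 0.012] (302, 262) [0.539 0.017 0.089] (308, 262) [0.539 0.005 0.09 ] (314, 262) [ 0.538 -0.007  0.093] 
(188, 268) [0.543 0.265 0.002] (194, 268) [0.529 0.229 0.111] (200, 268) [0.529 0.218 0.104] (206, 268) [0.53  0.207 0.099] (212, 268) [0.529 0.195 0.101] (218, 268) [0.529 0.183 0.1  ] (224, 268) [0.53  0.172 0.094] (230, 268) [0.529 0.16  0.096] (236, 268) [0.529 0.148 0.096] (242, 268) [0.529 0.136 0.095] (248, 268) [0.529 0.124 0.094] (254, 268) [0.539 0.122 0.012] (260, 268) [0.528 0.101 0.091] (266, 26
[... 948 characters left out ...]
-0.007  0.085] 
(188, 278) [0.522 0.265 0.001] (194, 278) [0.51  0.23  0.105] (200, 278) [0.51  0.218 0.103] (206, 278) [0.509 0.206 0.105] (212, 278) [0.509 0.195 0.099] (218, 278) [0.509 0.183 0.099] (224, 278) [0.509 0.172 0.095] (230, 278) [0.509 0.16  0.094] (236, 278) [0.509 0.148 0.093] (242, 278) [0.509 0.137 0.091] (248, 278) [0.509 0.125 0.085] (254, 278) [0.516 0.12  0.026] (260, 278) [0.517 0.109 0.011] (266, 278) [0.508 0.089 0.094] (272, 278) [0.508 0.077 0.092] (278, 278) [0.508 0.065 0.088] (284, 278) [0.508 0.053 0.087] (290, 278) [0.516 0.045 0.011] (296, 278) [0.515 0.032 0.012] (302, 278) [0.515 0.02  0.016] (308, 278) [0.507 0.005 0.086] (314, 278) [ 0.506 -0.007  0.086]
```

View pics/topz.png

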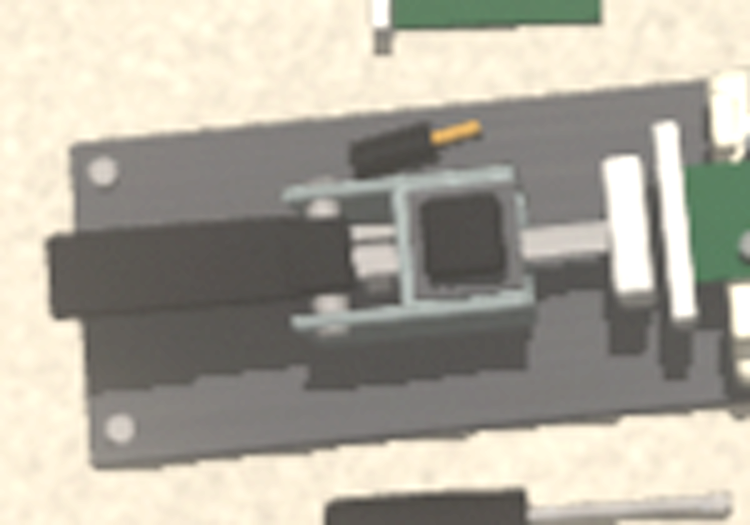

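```bash
python3 - <<'E'
from h import *
z=load('pics/top0.npz'); W=cloud(z)
f=lambda x,y:((x+.5)/5-.5+180,(y+.5)/5-.5+220)
e=onplane(z,*f(50,277),.1097); g=onplane(z,*f(350,259),.092); b=onplane(z,*f(461,237),.110)
print(e,g,b)
# mask fit
m=(W[...,2]>.075)&(W[...,2]<.118)&(W[...,0]>.48)&(W[...,0]<.56)&(W[...,1]>.125)&(W[...,1]<.25)&(z['p'].max(2)<60)
v,u=np.nonzero(m);P=W[m];print(len(P),cv2.minAreaRect(P[:,:2].astype(np.float32)))
for y in np.arange(.13,.24,.01):
    q=P[abs(P[:,1]-y)<.004]; print(y.round(3),q[:,0].min().round(4),q[:,0].max().round(4),np.median(q[:,2]).round(4))
mb=(W[...,2]>.1)&(W[...,2]<.12)&(W[...,1]>.05)&(W[...,1]<.1)&(W[...,0]>.49)&(W[...,0]<.55)&(z['p'].max(2)<60)
Q=W[mb];print(len(Q),cv2.minAreaRect(Q[:,:2].astype(np.float32)),Q.mean(0))
u_=b-e;u_[2]=0;L=np.linalg.norm(u_);u_/=L;print(L,u_,np.degrees(np.arctan2(u_[1],u_[0])),'pad',e+u_*.030*np.cos(.157))
E
```

```text
[0.51522054 0.23736855 0.1097    ] [0.52187403 0.12143386 0.092     ] [0.52744742 0.07554975 0.11      ]
953 ((0.5140826106071472, 0.17958836257457733), (0.04812943935394287, 0.1134510338306427), 6.502247333526611)
0.13 0.5088 0.5429 0.0947
0.14 0.4943 0.5388 0.0942
0.15 0.5067 0.5394 0.0953
0.16 0.505 0.5394 0.0962
0.17 0.5049 0.5375 0.0981
0.18 0.5033 0.5374 0.0991
0.19 0.5031 0.5354 0.1014
0.2 0.5033 0.5354 0.1026
0.21 0.5015 0.5333 0.1045
0.22 0.5012 0.5335 0.1057
0.23 0.5013 0.5307 0.1079
256 ((0.5288338661193848, 0.07459854334592819), (0.03193926811218262, 0.03180137649178505), 4.814595699310303) [0.52831204 0.07438536 0.10926878]
0.162280064173342 [ 0.07534432 -0.99715758  0.        ] -85.67899337817943 pad [0.51745307 0.20782175 0.1097    ]
```

Request:
{"method": "apply_moves", "body": {"plan": [{"wy": 6, "fingers": -1}, {"wy": 6, "fingers": -1}, {"wy": 6, "fingers": -1}, {"wy": 6, "fingers": -1}, {"wy": 6, "fingers": -1}, {"wy": 6, "fingers": -1}, {"wy": 6, "fingers": -1}, {"wy": 6, "fingers": -1}]}}

```text
$.plan[0]: bad value
```

Request:
{"method": "apply_moves", "body": {"plan": [{"wy": 6, "fingers": -1}, {"wy": 6, "fingers": -1}, {"wy": 5.5, "fingers": -1}, {"x": 0.027, "z": 0.02, "fingers": -1}, {"x": 0.027, "z": 0.02, "fingers": -1}, {"x": 0.027, "z": 0.02, "fingers": -1}, {"x": 0.027, "z": 0.02, "fingers": -1}, {"x": 0.027, "z": 0.02, "fingers": -1}]}}

```text
$.plan[0]: bad value
```

Request:
{"method": "apply_moves", "body": {"plan": [{"x": 0.027, "z": 0.02, "fingers": -1}, {"x": 0.027, "z": 0.02, "fingers": -1}, {"x": 0.027, "z": 0.02, "fingers": -1}, {"x": 0.027, "z": 0.02, "fingers": -1}, {"x": 0.027, "z": 0.02, "fingers": -1}, {"x": 0.027, "z": 0.02, "fingers": -1}, {"x": 0.027, "z": 0.02, "fingers": -1}, {"fingers": -1}]}}

```text
$.plan[0]: bad value
```

```bash
cat > st.py <<'E'
from rig import sensors
import numpy as np
s=sensors.sense(); R=None
from scipy.spatial.transform import Rotation as Ro
R=Ro.from_euler('xyz',s['orientation']).as_matrix()
print(s['time_s'],s['tcp_pos'].round(4),np.degrees(s['orientation']).round(2),s['contact_force'].round(2),s['width'].round(3))
for n,t in(('pad',[.5178,.207,.105]),('btn',[.5280,.0755,.110])): print(n,(R.T@(np.array(t)-s['tcp_pos'])).round(4))
E
python3 st.py
```

```text
Traceback (most recent call last):
  File "st.py", line 6, in <module>
    print(s['time_s'],s['tcp_pos'].round(4),np.degrees(s['orientation']).round(2),s['contact_force'].round(2),s['width'].round(3))
                                                                                                              ^^^^^^^^^^^^^^^^
AttributeError: 'float' object has no attribute 'round'
```

Request:
{"method": "apply_moves", "body": {"plan": [{"x": 0, "y": 0, "z": 0, "wx": 0, "wy": 6, "wz": 0, "fingers": -1}, {"x": 0, "y": 0, "z": 0, "wx": 0, "wy": 6, "wz": 0, "fingers": -1}, {"x": 0, "y": 0, "z": 0, "wx": 0, "wy": 6, "wz": 0, "fingers": -1}, {"x": 0, "y": 0, "z": 0, "wx": 0, "wy": 6, "wz": 0, "fingers": -1}, {"x": 0, "y": 0, "z": 0, "wx": 0, "wy": 6, "wz": 0, "fingers": -1}, {"x": 0, "y": 0, "z": 0, "wx": 0, "wy": 6, "wz": 0, "fingers": -1}, {"x": 0, "y": 0, "z": 0, "wx": 0, "wy": 6, "wz": 0, "fingers": -1}, {"x": 0, "y": 0, "z": 0, "wx": 0, "wy": 6, "wz": 0, "fingers": -1}]}}

```text
time_s: 0.77
tcp_pos: [0.2071, 0.5627, 0.218]
orientation: [-1.572, -0.001, -1.196]
contact_force: [0.1, -0.3, -0.4]
width: 0.478
```

```bash
sed -i "s/s\['width'\].round(3)/round(s['width'],3)/" st.py; python3 st.py
```

```text
0.7667 [0.2071 0.5627 0.218 ] [-9.005e+01 -4.000e-02 -6.851e+01] [ 0.1  -0.29 -0.39] 0.478
pad [0.4447 0.1132 0.1589]
btn [0.5708 0.1083 0.1202]
```

Request:
{"method": "apply_moves", "body": {"plan": [{"x": 0, "y": 0, "z": 0, "wx": 0, "wy": 6, "wz": 0, "fingers": -1}, {"x": 0, "y": 0, "z": 0, "wx": 0, "wy": 6, "wz": 0, "fingers": -1}, {"x": 0, "y": 0, "z": 0, "wx": 0, "wy": 5.5, "wz": 0, "fingers": -1}, {"x": 0.027, "y": 0, "z": 0.02, "wx": 0, "wy": 0, "wz": 0, "fingers": -1}, {"x": 0.027, "y": 0, "z": 0.02, "wx": 0, "wy": 0, "wz": 0, "fingers": -1}, {"x": 0.027, "y": 0, "z": 0.02, "wx": 0, "wy": 0, "wz": 0, "fingers": -1}, {"x": 0.027, "y": 0, "z": 0.02, "wx": 0, "wy": 0, "wz": 0, "fingers": -1}, {"x": 0.027, "y": 0, "z": 0.02, "wx": 0, "wy": 0, "wz": 0, "fingers": -1}]}}

```text
time_s: 1.43
tcp_pos: [0.3176, 0.4345, 0.2181]
orientation: [-1.571, -0.001, -1.495]
contact_force: [-0.6, -0.6, 0.1]
width: 0.001
```

Request:
{"method": "apply_moves", "body": {"plan": [{"x": 0.027, "y": 0, "z": 0.02, "wx": 0, "wy": 0, "wz": 0, "fingers": -1}, {"x": 0.027, "y": 0, "z": 0.02, "wx": 0, "wy": 0, "wz": 0, "fingers": -1}, {"x": 0.027, "y": 0, "z": 0.02, "wx": 0, "wy": 0, "wz": 0, "fingers": -1}, {"x": 0.027, "y": 0, "z": 0.02, "wx": 0, "wy": 0, "wz": 0, "fingers": -1}, {"x": 0.027, "y": 0, "z": 0.02, "wx": 0, "wy": 0, "wz": 0, "fingers": -1}, {"x": 0.027, "y": 0, "z": 0.02, "wx": 0, "wy": 0, "wz": 0, "fingers": -1}, {"x": 0.027, "y": 0, "z": 0.02, "wx": 0, "wy": 0, "wz": 0, "fingers": -1}, {"x": 0, "y": 0, "z": 0, "wx": 0, "wy": 0, "wz": 0, "fingers": -1}]}}

```text
time_s: 2.1
tcp_pos: [0.4737, 0.2534, 0.2181]
orientation: [-1.57, -0.002, -1.5]
contact_force: [-0.4, 0.4, 0.4]
width: 0.004
```

```bash
python3 st.py
```

```text
2.1 [0.4737 0.2534 0.2181] [-89.97  -0.13 -85.97] [-0.43  0.36  0.42] 0.004
pad [0.0492 0.1132 0.0406]
btn [0.1811 0.1085 0.0416]
```

Request:
{"method": "apply_moves", "body": {"plan": [{"x": 0.025, "y": 0, "z": 0.0205, "wx": 0, "wy": 0, "wz": 0, "fingers": -1}, {"x": 0.0243, "y": 0, "z": 0.0205, "wx": 0, "wy": 0, "wz": 0, "fingers": -1}, {"x": 0, "y": 0.035, "z": 0, "wx": 0, "wy": 0, "wz": 0, "fingers": -1}, {"x": 0, "y": 0.035, "z": 0, "wx": 0, "wy": 0, "wz": 0, "fingers": -1}, {"x": 0, "y": 0.02, "z": 0, "wx": 0, "wy": 0, "wz": 0, "fingers": -1}, {"x": 0, "y": 0, "z": 0, "wx": 0, "wy": 0, "wz": 0, "fingers": -1}, {"x": 0, "y": 0, "z": 0, "wx": 0, "wy": 0, "wz": 0, "fingers": -1}]}}

```text
time_s: 2.68
tcp_pos: [0.514, 0.2116, 0.1273]
orientation: [-1.574, -0.001, -1.496]
contact_force: [0.0, -0.8, 0.7]
width: 0.003
```

```bash
python3 st.py; python3 - <<'E'
from rig import camera
import cv2
p,d=camera("scene");cv2.imwrite("pics/s1.png",cv2.resize(p[150:320,220:430,::-1],None,fx=3.5,fy=3.5,interpolation=cv2.INTER_CUBIC))
E
```

```text
2.6833 [0.514  0.2116 0.1273] [-9.021e+01 -4.000e-02 -8.571e+01] [ 0.04 -0.79  0.74] 0.003
pad [0.0049 0.0223 0.0035]
btn [0.1368 0.0174 0.0039]
```

View pics/s1.png

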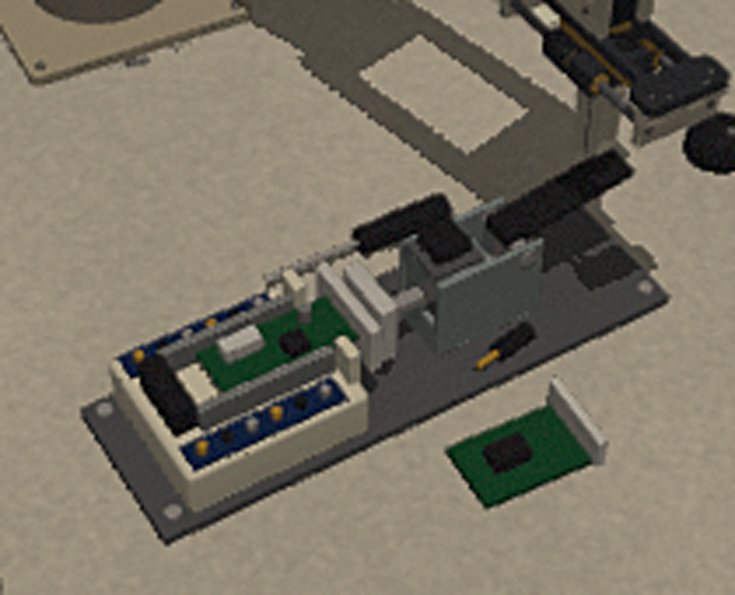

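Request:
{"method": "apply_moves", "body": {"plan": [{"x": 0.005, "y": 0.008, "z": 0.0035, "wx": 0, "wy": 0, "wz": 0, "fingers": -1}, {"x": 0, "y": 0.005, "z": 0, "wx": 0, "wy": 0, "wz": 0, "fingers": -1}, {"x": 0, "y": 0.005, "z": 0, "wx": 0, "wy": 0, "wz": 0, "fingers": -1}, {"x": 0, "y": 0, "z": 0, "wx": 0, "wy": 0, "wz": 0, "fingers": -1}, {"x": 0, "y": 0, "z": 0, "wx": 0, "wy": 0, "wz": 0, "fingers": -1}]}}

```text
time_s: 3.15
tcp_pos: [0.5191, 0.2071, 0.1105]
orientation: [-1.571, -0.0, -1.496]
contact_force: [0.6, 0.1, -0.1]
width: 0.005
```

```bash
python3 st.py
```

```text
3.15 [0.5191 0.2071 0.1105] [-90.03  -0.   -85.72] [ 0.6   0.08 -0.11] 0.005
pad [-0.      0.0055 -0.0013]
btn [ 0.1319  0.0005 -0.0009]
```

Request:
{"method": "apply_moves", "body": {"plan": [{"x": 0, "y": 0.004, "z": -0.001, "wx": 0, "wy": 0, "wz": 0, "fingers": -1}, {"x": 0, "y": 0.003, "z": 0, "wx": 0, "wy": 0, "wz": 0, "fingers": -1}, {"x": 0, "y": 0.003, "z": 0, "wx": 0, "wy": 0, "wz": 0, "fingers": -1}]}}

```text
time_s: 3.4
tcp_pos: [0.5185, 0.2074, 0.1008]
orientation: [-1.57, 0.001, -1.496]
contact_force: [-0.4, 2.3, 2.1]
width: 0.005
```

Request:
{"method": "apply_moves", "body": {"plan": [{"x": 0, "y": 0.002, "z": 0, "wx": 0, "wy": 0, "wz": 0, "fingers": -1}, {"x": 0, "y": 0.002, "z": 0, "wx": 0, "wy": 0, "wz": 0, "fingers": -1}]}}

```text
time_s: 3.57
tcp_pos: [0.5185, 0.2075, 0.0969]
orientation: [-1.57, 0.001, -1.496]
contact_force: [-1.0, 2.5, 3.6]
width: 0.005
```

Request:
{"method": "apply_moves", "body": {"plan": [{"x": 0, "y": 0.002, "z": 0, "wx": 0, "wy": 0, "wz": 0, "fingers": -1}, {"x": 0, "y": 0.002, "z": 0, "wx": 0, "wy": 0, "wz": 0, "fingers": -1}]}}

```text
time_s: 3.73
tcp_pos: [0.5185, 0.2074, 0.0929]
orientation: [-1.57, 0.001, -1.496]
contact_force: [-0.3, 3.6, 4.6]
width: 0.005
```

Request:
{"method": "apply_moves", "body": {"plan": [{"x": 0, "y": 0.002, "z": 0, "wx": 0, "wy": 0, "wz": 0, "fingers": -1}, {"x": 0, "y": 0.002, "z": 0, "wx": 0, "wy": 0, "wz": 0, "fingers": -1}]}}

```text
time_s: 3.9
tcp_pos: [0.5185, 0.2075, 0.0889]
orientation: [-1.57, 0.001, -1.496]
contact_force: [-0.0, 4.3, 7.4]
width: 0.008
```

Request:
{"method": "apply_moves", "body": {"plan": [{"x": 0, "y": 0.002, "z": 0, "wx": 0, "wy": 0, "wz": 0, "fingers": -1}, {"x": 0, "y": 0.001, "z": 0, "wx": 0, "wy": 0, "wz": 0, "fingers": -1}]}}

```text
time_s: 4.07
tcp_pos: [0.5186, 0.2074, 0.0862]
orientation: [-1.57, 0.001, -1.496]
contact_force: [-2.6, 3.4, 8.1]
width: 0.008
```

Request:
{"method": "apply_moves", "body": {"plan": [{"x": 0, "y": 0.001, "z": 0, "wx": 0, "wy": 0, "wz": 0, "fingers": -1}, {"x": 0, "y": 0.001, "z": 0, "wx": 0, "wy": 0, "wz": 0, "fingers": -1}]}}

```text
time_s: 4.23
tcp_pos: [0.5186, 0.2074, 0.0844]
orientation: [-1.57, 0.001, -1.496]
contact_force: [-2.9, 3.2, 9.1]
width: 0.004
```

Request:
{"method": "apply_moves", "body": {"plan": [{"x": 0, "y": 0.001, "z": 0, "wx": 0, "wy": 0, "wz": 0, "fingers": -1}, {"x": 0, "y": 0.001, "z": 0, "wx": 0, "wy": 0, "wz": 0, "fingers": -1}]}}

```text
time_s: 4.4
tcp_pos: [0.5187, 0.2073, 0.0824]
orientation: [-1.57, 0.0, -1.496]
contact_force: [-3.3, 1.5, 9.2]
width: 0.003
```

Request:
{"method": "apply_moves", "body": {"plan": [{"x": 0, "y": 0.001, "z": 0, "wx": 0, "wy": 0, "wz": 0, "fingers": -1}]}}

```text
time_s: 4.48
tcp_pos: [0.5187, 0.2073, 0.0815]
orientation: [-1.57, 0.0, -1.496]
contact_force: [-2.6, 1.9, 11.1]
width: 0.004
```

Request:
{"method": "apply_moves", "body": {"plan": [{"x": 0, "y": 0.001, "z": 0, "wx": 0, "wy": 0, "wz": 0, "fingers": -1}]}}

```text
time_s: 4.57
tcp_pos: [0.5187, 0.2072, 0.0807]
orientation: [-1.57, 0.0, -1.496]
contact_force: [-4.0, 1.0, 12.6]
width: 0.007
```

Request:
{"method": "apply_moves", "body": {"plan": [{"x": 0, "y": 0.0, "z": 0, "wx": 0, "wy": 0, "wz": 0, "fingers": -1}]}}

```text
time_s: 4.65
tcp_pos: [0.5187, 0.2072, 0.0807]
orientation: [-1.57, 0.0, -1.496]
contact_force: [-3.9, 2.1, 13.0]
width: 0.005
```

Request:
{"method": "apply_moves", "body": {"plan": [{"x": 0, "y": -0.005, "z": 0, "wx": 0, "wy": 0, "wz": 0, "fingers": -1}, {"x": 0, "y": -0.007, "z": 0, "wx": 0, "wy": 0, "wz": 0, "fingers": -1}, {"x": 0, "y": -0.007, "z": 0, "wx": 0, "wy": 0, "wz": 0, "fingers": -1}, {"x": 0, "y": -0.007, "z": 0, "wx": 0, "wy": 0, "wz": 0, "fingers": -1}, {"x": 0, "y": -0.005, "z": 0, "wx": 0, "wy": 0, "wz": 0, "fingers": -1}, {"x": 0, "y": 0, "z": 0, "wx": 0, "wy": 0, "wz": 0, "fingers": -1}]}}

```text
time_s: 5.15
tcp_pos: [0.5188, 0.207, 0.1118]
orientation: [-1.57, 0.0, -1.496]
contact_force: [0.1, -0.2, -0.9]
width: 0.004
```

```bash
python3 st.py; python3 - <<'E'
from rig import camera
import cv2
p,d=camera("scene");cv2.imwrite("pics/s2.png",cv2.resize(p[150:320,220:430,::-1],None,fx=3.5,fy=3.5,interpolation=cv2.INTER_CUBIC))
E
```

```text
5.15 [0.5188 0.207  0.1118] [-89.93   0.   -85.72] [ 0.11 -0.16 -0.92] 0.004
pad [-0.0001  0.0068 -0.001 ]
btn [ 0.1318  0.0018 -0.0006]
```

View pics/s2.png

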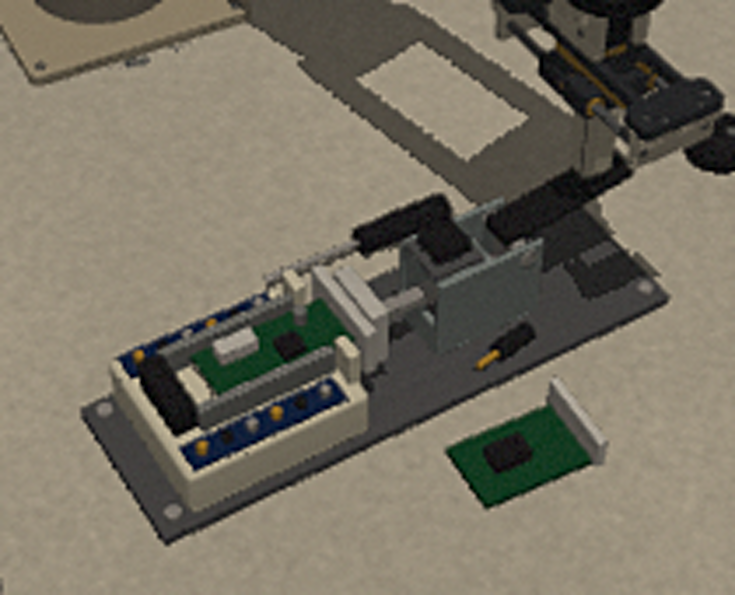

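The jaw has moved on about a tooth and now touches the module (px ~(365, 300)). The paddle is back up, so here is the second stroke.

Request:
{"method": "apply_moves", "body": {"plan": [{"x": 0, "y": 0.005, "z": 0, "wx": 0, "wy": 0, "wz": 0, "fingers": -1}, {"x": 0, "y": 0.003, "z": 0, "wx": 0, "wy": 0, "wz": 0, "fingers": -1}, {"x": 0, "y": 0.003, "z": 0, "wx": 0, "wy": 0, "wz": 0, "fingers": -1}]}}

```text
time_s: 5.45
tcp_pos: [0.5181, 0.2072, 0.099]
orientation: [-1.571, 0.0, -1.496]
contact_force: [-1.0, 2.3, 3.2]
width: 0.003
```

Request:
{"method": "apply_moves", "body": {"plan": [{"x": 0, "y": 0.002, "z": 0, "wx": 0, "wy": 0, "wz": 0, "fingers": -1}, {"x": 0, "y": 0.002, "z": 0, "wx": 0, "wy": 0, "wz": 0, "fingers": -1}]}}

```text
time_s: 5.62
tcp_pos: [0.5181, 0.2075, 0.0955]
orientation: [-1.571, 0.001, -1.496]
contact_force: [-2.7, 3.3, 7.1]
width: 0.006
```

Request:
{"method": "apply_moves", "body": {"plan": [{"x": 0, "y": 0.002, "z": 0, "wx": 0, "wy": 0, "wz": 0, "fingers": -1}, {"x": 0, "y": 0.002, "z": 0, "wx": 0, "wy": 0, "wz": 0, "fingers": -1}]}}

```text
time_s: 5.78
tcp_pos: [0.5181, 0.2078, 0.092]
orientation: [-1.571, 0.001, -1.496]
contact_force: [-3.7, 3.4, 8.1]
width: 0.006
```

Request:
{"method": "apply_moves", "body": {"plan": [{"x": 0, "y": 0.002, "z": 0, "wx": 0, "wy": 0, "wz": 0, "fingers": -1}]}}

```text
time_s: 5.87
tcp_pos: [0.5181, 0.2078, 0.0902]
orientation: [-1.571, 0.001, -1.496]
contact_force: [-4.8, 4.1, 10.1]
width: 0.004
```

Request:
{"method": "apply_moves", "body": {"plan": [{"x": 0, "y": 0.002, "z": 0, "wx": 0, "wy": 0, "wz": 0, "fingers": -1}]}}

```text
time_s: 5.95
tcp_pos: [0.5181, 0.2079, 0.0882]
orientation: [-1.571, 0.001, -1.496]
contact_force: [-4.1, 4.1, 10.0]
width: 0.005
```

Request:
{"method": "apply_moves", "body": {"plan": [{"x": 0, "y": 0.002, "z": 0, "wx": 0, "wy": 0, "wz": 0, "fingers": -1}]}}

```text
time_s: 6.03
tcp_pos: [0.5181, 0.2078, 0.0862]
orientation: [-1.571, 0.001, -1.496]
contact_force: [-3.9, 4.5, 9.8]
width: 0.008
```

Request:
{"method": "apply_moves", "body": {"plan": [{"x": 0, "y": 0.002, "z": 0, "wx": 0, "wy": 0, "wz": 0, "fingers": -1}]}}

```text
time_s: 6.12
tcp_pos: [0.5182, 0.2078, 0.0842]
orientation: [-1.571, 0.001, -1.496]
contact_force: [-4.3, 2.9, 9.4]
width: 0.006
```

Request:
{"method": "apply_moves", "body": {"plan": [{"x": 0, "y": 0.0015, "z": 0, "wx": 0, "wy": 0, "wz": 0, "fingers": -1}]}}

```text
time_s: 6.2
tcp_pos: [0.5182, 0.2077, 0.0827]
orientation: [-1.571, 0.001, -1.496]
contact_force: [-3.6, 2.2, 8.9]
width: 0.002
```

Request:
{"method": "apply_moves", "body": {"plan": [{"x": 0, "y": 0.001, "z": 0, "wx": 0, "wy": 0, "wz": 0, "fingers": -1}]}}

```text
time_s: 6.28
tcp_pos: [0.5182, 0.2076, 0.0817]
orientation: [-1.571, 0.001, -1.496]
contact_force: [-4.0, 1.7, 10.1]
width: 0.006
```

Full stroke reached again. I'll press 1 mm further into the buffer, let the trigger up, then start the third stroke.

Request:
{"method": "apply_moves", "body": {"plan": [{"x": 0, "y": 0.001, "z": 0, "wx": 0, "wy": 0, "wz": 0, "fingers": -1}, {"x": 0, "y": -0.005, "z": 0, "wx": 0, "wy": 0, "wz": 0, "fingers": -1}, {"x": 0, "y": -0.007, "z": 0, "wx": 0, "wy": 0, "wz": 0, "fingers": -1}, {"x": 0, "y": -0.007, "z": 0, "wx": 0, "wy": 0, "wz": 0, "fingers": -1}, {"x": 0, "y": -0.007, "z": 0, "wx": 0, "wy": 0, "wz": 0, "fingers": -1}, {"x": 0, "y": -0.005, "z": 0, "wx": 0, "wy": 0, "wz": 0, "fingers": -1}, {"x": 0, "y": 0, "z": 0, "wx": 0, "wy": 0, "wz": 0, "fingers": -1}]}}

```text
time_s: 6.87
tcp_pos: [0.5189, 0.207, 0.1124]
orientation: [-1.569, 0.0, -1.496]
contact_force: [0.6, -0.3, 0.8]
width: 0.006
```

```bash
python3 st.py; python3 - <<'E'
from rig import camera
import cv2
p,d=camera("scene");cv2.imwrite("pics/s3.png",cv2.resize(p[150:320,220:430,::-1],None,fx=3.5,fy=3.5,interpolation=cv2.INTER_CUBIC))
E
```

```text
6.8667 [0.5189 0.207  0.1124] [-8.991e+01  1.000e-02 -8.572e+01] [ 0.62 -0.28  0.78] 0.006
pad [-0.0001  0.0074 -0.0011]
btn [ 0.1318  0.0024 -0.0008]
```

View pics/s3.png

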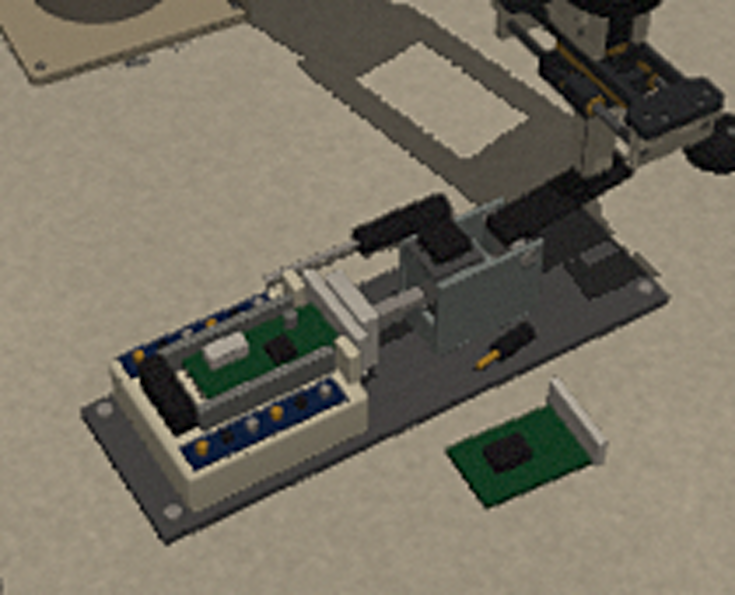

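The module's face plate is now close to the trainer frame (px ~(335, 320)). On the third stroke I'll use small steps and watch for it to go solid.

Request:
{"method": "apply_moves", "body": {"plan": [{"x": 0, "y": 0.005, "z": 0, "wx": 0, "wy": 0, "wz": 0, "fingers": -1}, {"x": 0, "y": 0.003, "z": 0, "wx": 0, "wy": 0, "wz": 0, "fingers": -1}, {"x": 0, "y": 0.003, "z": 0, "wx": 0, "wy": 0, "wz": 0, "fingers": -1}]}}

```text
time_s: 7.17
tcp_pos: [0.5181, 0.2072, 0.0995]
orientation: [-1.571, 0.0, -1.496]
contact_force: [-0.2, 2.3, 3.7]
width: 0.005
```

Request:
{"method": "apply_moves", "body": {"plan": [{"x": 0, "y": 0.002, "z": 0, "wx": 0, "wy": 0, "wz": 0, "fingers": -1}]}}

```text
time_s: 7.25
tcp_pos: [0.5181, 0.2074, 0.0976]
orientation: [-1.571, 0.001, -1.496]
contact_force: [-0.2, 2.9, 4.1]
width: 0.003
```

Request:
{"method": "apply_moves", "body": {"plan": [{"x": 0, "y": 0.0015, "z": 0, "wx": 0, "wy": 0, "wz": 0, "fingers": -1}]}}

```text
time_s: 7.33
tcp_pos: [0.5181, 0.2075, 0.0964]
orientation: [-1.571, 0.001, -1.496]
contact_force: [-1.4, 2.3, 6.1]
width: 0.007
```

Request:
{"method": "apply_moves", "body": {"plan": [{"x": 0, "y": 0.0015, "z": 0, "wx": 0, "wy": 0, "wz": 0, "fingers": -1}]}}

```text
time_s: 7.42
tcp_pos: [0.5181, 0.2076, 0.0953]
orientation: [-1.571, 0.001, -1.496]
contact_force: [-3.6, 2.1, 8.2]
width: 0.001
```

Request:
{"method": "apply_moves", "body": {"plan": [{"x": 0, "y": 0.001, "z": 0, "wx": 0, "wy": 0, "wz": 0, "fingers": -1}]}}

```text
time_s: 7.5
tcp_pos: [0.5181, 0.2076, 0.0944]
orientation: [-1.571, 0.001, -1.496]
contact_force: [-2.0, 3.0, 7.6]
width: 0.003
```

Request:
{"method": "apply_moves", "body": {"plan": [{"x": 0, "y": 0.001, "z": 0, "wx": 0, "wy": 0, "wz": 0, "fingers": -1}]}}

```text
time_s: 7.58
tcp_pos: [0.5182, 0.2077, 0.0936]
orientation: [-1.571, 0.001, -1.496]
contact_force: [-2.8, 2.6, 7.0]
width: 0.006
```

Request:
{"method": "apply_moves", "body": {"plan": [{"x": 0, "y": 0.001, "z": 0, "wx": 0, "wy": 0, "wz": 0, "fingers": -1}]}}

```text
time_s: 7.67
tcp_pos: [0.5181, 0.2078, 0.0926]
orientation: [-1.571, 0.001, -1.496]
contact_force: [-4.3, 3.5, 7.9]
width: 0.005
```

Request:
{"method": "apply_moves", "body": {"plan": [{"x": 0, "y": 0.001, "z": 0, "wx": 0, "wy": 0, "wz": 0, "fingers": -1}]}}

```text
time_s: 7.75
tcp_pos: [0.5181, 0.2078, 0.0917]
orientation: [-1.571, 0.001, -1.496]
contact_force: [-4.6, 3.5, 9.8]
width: 0.006
```

Request:
{"method": "apply_moves", "body": {"plan": [{"x": 0, "y": 0.001, "z": 0, "wx": 0, "wy": 0, "wz": 0, "fingers": -1}]}}

```text
time_s: 7.83
tcp_pos: [0.5181, 0.2079, 0.0909]
orientation: [-1.571, 0.001, -1.496]
contact_force: [-5.0, 2.9, 12.2]
width: 0.007
```

Request:
{"method": "apply_moves", "body": {"plan": [{"x": 0, "y": 0.001, "z": 0, "wx": 0, "wy": 0, "wz": 0, "fingers": -1}]}}

```text
time_s: 7.92
tcp_pos: [0.5182, 0.2079, 0.0902]
orientation: [-1.571, 0.001, -1.496]
contact_force: [-6.3, 2.7, 14.7]
width: 0.006
```

Request:
{"method": "apply_moves", "body": {"plan": [{"x": 0, "y": 0.001, "z": 0, "wx": 0, "wy": 0, "wz": 0, "fingers": -1}]}}

```text
time_s: 8.0
tcp_pos: [0.5182, 0.2079, 0.0895]
orientation: [-1.571, 0.001, -1.496]
contact_force: [-8.3, 3.2, 16.3]
width: 0.003
```

The force is rising steeply part-way through the stroke, so it is solid. One small step more, then hold.

Request:
{"method": "apply_moves", "body": {"plan": [{"x": 0, "y": 0.0007, "z": 0, "wx": 0, "wy": 0, "wz": 0, "fingers": -1}, {"x": 0, "y": 0, "z": 0, "wx": 0, "wy": 0, "wz": 0, "fingers": -1}]}}

```text
time_s: 8.17
tcp_pos: [0.5182, 0.2079, 0.0891]
orientation: [-1.571, 0.001, -1.496]
contact_force: [-9.3, 3.3, 17.7]
width: 0.009
```

Request:
{"method": "apply_moves", "body": {"plan": [{"x": 0, "y": 0.0005, "z": 0, "wx": 0, "wy": 0, "wz": 0, "fingers": -1}, {"x": 0, "y": 0, "z": 0, "wx": 0, "wy": 0, "wz": 0, "fingers": -1}, {"x": 0, "y": 0, "z": 0, "wx": 0, "wy": 0, "wz": 0, "fingers": -1}]}}

```text
time_s: 8.42
tcp_pos: [0.5182, 0.2079, 0.0888]
orientation: [-1.57, 0.001, -1.496]
contact_force: [-8.7, 3.2, 18.2]
width: 0.006
```

```bash
python3 st.py; python3 - <<'E'
from rig import camera
import cv2
p,d=camera("scene");cv2.imwrite("pics/s4.png",cv2.resize(p[150:320,220:430,::-1],None,fx=3.5,fy=3.5,interpolation=cv2.INTER_CUBIC))
E
```

```text
8.4167 [0.5182 0.2079 0.0888] [-8.998e+01  7.000e-02 -8.569e+01] [-8.65  3.19 18.17] 0.006
pad [ 0.0009 -0.0162 -0.0005]
btn [ 0.1328 -0.0213 -0.0002]
```

View pics/s4.png

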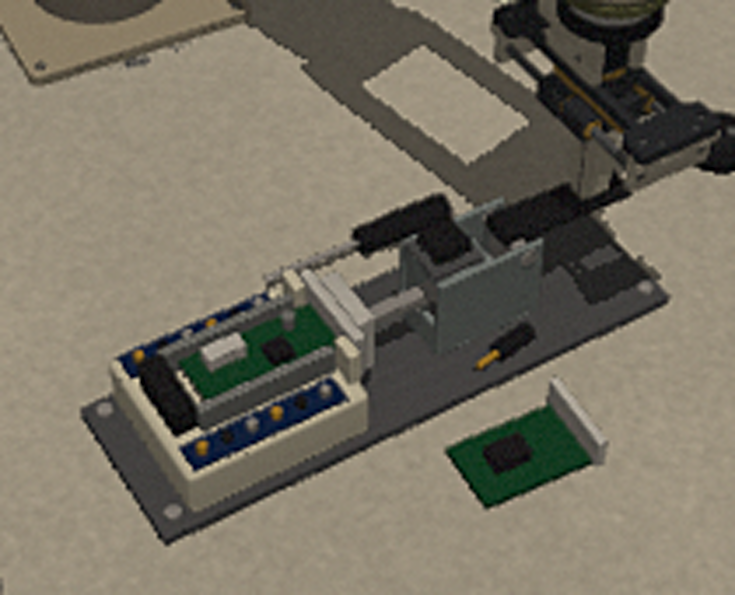

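```bash
python3 - <<'E'
from rig import camera,calibration
from h import *
p,d=camera("top");np.savez("pics/top4.npz",p=p,d=d,**calibration("top"))
a=np.load("pics/top0.npz")['p']
o=[cv2.resize(x[225:305,285:410,::-1],None,fx=6,fy=6,interpolation=cv2.INTER_CUBIC)[:300] if 0 else cv2.resize(x[225:272,285:410,::-1],None,fx=6,fy=6,interpolation=cv2.INTER_CUBIC) for x in(a,p)]
cv2.imwrite("pics/t4.png",np.clip(np.vstack(o).astype(float)*1.7,0,255))
E
```

```text
[ WARN:0@0.802] global loadsave.cpp:1063 imwrite_ Unsupported depth image for selected encoder is fallbacked to CV_8U.
```

View pics/t4.png

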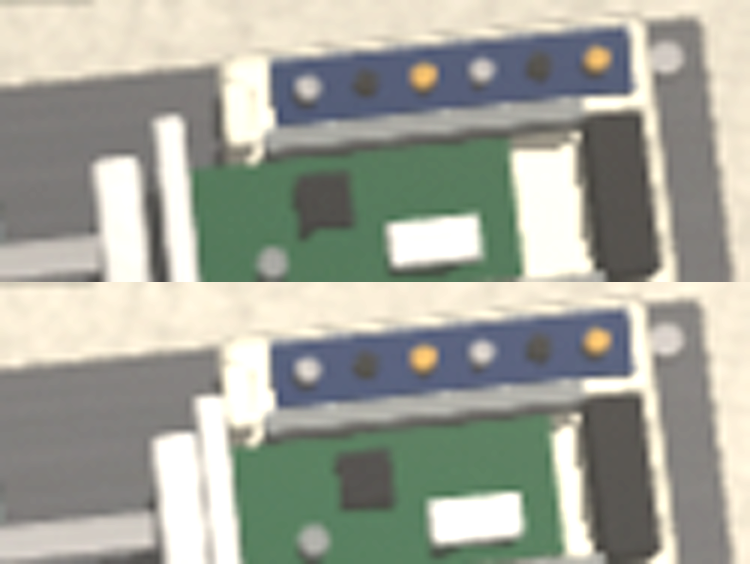

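The module's face plate now meets the trainer frame: its edge is at px ~224 against the post at ~225, and it moved about 13 mm from the start. Now I'll let the trigger up and go to the release.

Request:
{"method": "apply_moves", "body": {"plan": [{"x": 0, "y": -0.004, "z": 0, "wx": 0, "wy": 0, "wz": 0, "fingers": -1}, {"x": 0, "y": -0.006, "z": 0, "wx": 0, "wy": 0, "wz": 0, "fingers": -1}, {"x": 0, "y": -0.008, "z": 0, "wx": 0, "wy": 0, "wz": 0, "fingers": -1}, {"x": 0, "y": -0.01, "z": 0, "wx": 0, "wy": 0, "wz": 0, "fingers": -1}, {"x": 0, "y": -0.01, "z": 0, "wx": 0, "wy": 0, "wz": 0, "fingers": -1}, {"x": 0, "y": -0.01, "z": 0, "wx": 0, "wy": 0, "wz": 0, "fingers": -1}, {"x": 0.02, "y": 0, "z": 0, "wx": 0, "wy": 0, "wz": 0, "fingers": -1}, {"x": 0.03, "y": 0, "z": 0, "wx": 0, "wy": 0, "wz": 0, "fingers": -1}]}}

```text
time_s: 9.18
tcp_pos: [0.5225, 0.1585, 0.1366]
orientation: [-1.569, 0.001, -1.493]
contact_force: [0.1, -0.4, -0.8]
width: 0.004
```

Request:
{"method": "apply_moves", "body": {"plan": [{"x": 0.03, "y": 0, "z": 0, "wx": 0, "wy": 0, "wz": 0, "fingers": -1}, {"x": 0.03, "y": 0, "z": 0, "wx": 0, "wy": 0, "wz": 0, "fingers": -1}, {"x": 0.02, "y": 0, "z": 0, "wx": 0, "wy": 0, "wz": 0, "fingers": -1}, {"x": 0, "y": 0, "z": 0, "wx": 0, "wy": 0, "wz": 0, "fingers": -1}, {"x": 0, "y": 0, "z": 0, "wx": 0, "wy": 0, "wz": 0, "fingers": -1}]}}

```text
time_s: 9.6
tcp_pos: [0.5282, 0.0765, 0.1354]
orientation: [-1.571, 0.0, -1.498]
contact_force: [0.1, 0.1, 0.3]
width: 0.005
```

```bash
python3 st.py
```

```text
9.6 [0.5282 0.0765 0.1354] [-8.999e+01  1.000e-02 -8.585e+01] [0.07 0.09 0.3 ] 0.005
pad [-0.1309  0.0305 -0.0009]
btn [ 0.001   0.0254 -0.0002]
```

Request:
{"method": "apply_moves", "body": {"plan": [{"x": 0, "y": 0.012, "z": 0, "wx": 0, "wy": 0, "wz": 0, "fingers": -1}, {"x": 0, "y": 0.01, "z": 0, "wx": 0, "wy": 0, "wz": 0, "fingers": -1}, {"x": 0, "y": 0.003, "z": 0, "wx": 0, "wy": 0, "wz": 0, "fingers": -1}, {"x": 0, "y": 0.003, "z": 0, "wx": 0, "wy": 0, "wz": 0, "fingers": -1}]}}

```text
time_s: 9.93
tcp_pos: [0.5269, 0.0783, 0.1055]
orientation: [-1.573, 0.0, -1.495]
contact_force: [-1.9, 0.7, 3.0]
width: 0.004
```

Request:
{"method": "apply_moves", "body": {"plan": [{"x": 0, "y": 0.002, "z": 0, "wx": 0, "wy": 0, "wz": 0, "fingers": -1}]}}

```text
time_s: 10.02
tcp_pos: [0.5272, 0.0782, 0.104]
orientation: [-1.573, 0.0, -1.495]
contact_force: [-1.8, 0.0, 2.3]
width: 0.002
```

Request:
{"method": "apply_moves", "body": {"plan": [{"x": 0, "y": 0.0015, "z": 0, "wx": 0, "wy": 0, "wz": 0, "fingers": -1}]}}

```text
time_s: 10.1
tcp_pos: [0.5276, 0.078, 0.1032]
orientation: [-1.572, 0.0, -1.495]
contact_force: [-4.7, 1.2, 13.7]
width: 0.003
```

Request:
{"method": "apply_moves", "body": {"plan": [{"x": 0, "y": 0.001, "z": 0, "wx": 0, "wy": 0, "wz": 0, "fingers": -1}]}}

```text
time_s: 10.18
tcp_pos: [0.5277, 0.078, 0.1032]
orientation: [-1.571, 0.0, -1.495]
contact_force: [-8.4, 1.1, 16.3]
width: 0.005
```

Button is at its hard stop. I'll hold it for about 2 s.

Request:
{"method": "apply_moves", "body": {"plan": [{"x": 0, "y": 0, "z": 0, "wx": 0, "wy": 0, "wz": 0, "fingers": -1}, {"x": 0, "y": 0, "z": 0, "wx": 0, "wy": 0, "wz": 0, "fingers": -1}, {"x": 0, "y": 0, "z": 0, "wx": 0, "wy": 0, "wz": 0, "fingers": -1}, {"x": 0, "y": 0, "z": 0, "wx": 0, "wy": 0, "wz": 0, "fingers": -1}, {"x": 0, "y": 0, "z": 0, "wx": 0, "wy": 0, "wz": 0, "fingers": -1}, {"x": 0, "y": 0, "z": 0, "wx": 0, "wy": 0, "wz": 0, "fingers": -1}, {"x": 0, "y": 0, "z": 0, "wx": 0, "wy": 0, "wz": 0, "fingers": -1}, {"x": 0, "y": 0, "z": 0, "wx": 0, "wy": 0, "wz": 0, "fingers": -1}]}}

```text
time_s: 10.85
tcp_pos: [0.5278, 0.0779, 0.1033]
orientation: [-1.571, 0.001, -1.496]
contact_force: [-6.4, 2.1, 7.5]
width: 0.004
```

Request:
{"method": "apply_moves", "body": {"plan": [{"x": 0, "y": 0, "z": 0, "wx": 0, "wy": 0, "wz": 0, "fingers": -1}, {"x": 0, "y": 0, "z": 0, "wx": 0, "wy": 0, "wz": 0, "fingers": -1}, {"x": 0, "y": 0, "z": 0, "wx": 0, "wy": 0, "wz": 0, "fingers": -1}, {"x": 0, "y": 0, "z": 0, "wx": 0, "wy": 0, "wz": 0, "fingers": -1}, {"x": 0, "y": 0, "z": 0, "wx": 0, "wy": 0, "wz": 0, "fingers": -1}, {"x": 0, "y": 0, "z": 0, "wx": 0, "wy": 0, "wz": 0, "fingers": -1}, {"x": 0, "y": 0, "z": 0, "wx": 0, "wy": 0, "wz": 0, "fingers": -1}, {"x": 0, "y": 0, "z": 0, "wx": 0, "wy": 0, "wz": 0, "fingers": -1}]}}

```text
time_s: 11.52
tcp_pos: [0.5278, 0.0779, 0.1032]
orientation: [-1.571, 0.001, -1.496]
contact_force: [-5.9, 1.4, 8.3]
width: 0.006
```

Request:
{"method": "apply_moves", "body": {"plan": [{"x": 0, "y": 0, "z": 0, "wx": 0, "wy": 0, "wz": 0, "fingers": -1}, {"x": 0, "y": 0, "z": 0, "wx": 0, "wy": 0, "wz": 0, "fingers": -1}, {"x": 0, "y": 0, "z": 0, "wx": 0, "wy": 0, "wz": 0, "fingers": -1}, {"x": 0, "y": 0, "z": 0, "wx": 0, "wy": 0, "wz": 0, "fingers": -1}, {"x": 0, "y": 0, "z": 0, "wx": 0, "wy": 0, "wz": 0, "fingers": -1}, {"x": 0, "y": 0, "z": 0, "wx": 0, "wy": 0, "wz": 0, "fingers": -1}, {"x": 0, "y": 0, "z": 0, "wx": 0, "wy": 0, "wz": 0, "fingers": -1}, {"x": 0, "y": 0, "z": 0, "wx": 0, "wy": 0, "wz": 0, "fingers": -1}]}}

```text
time_s: 12.18
tcp_pos: [0.5278, 0.0779, 0.1033]
orientation: [-1.571, 0.001, -1.496]
contact_force: [-6.1, 1.3, 7.3]
width: 0.007
```

```bash
python3 st.py; python3 - <<'E'
from rig import camera
import cv2
p,d=camera("scene");cv2.imwrite("pics/s5.png",cv2.resize(p[150:320,220:430,::-1],None,fx=3.5,fy=3.5,interpolation=cv2.INTER_CUBIC))
E
```

```text
12.1833 [0.5278 0.0779 0.1033] [-9.002e+01  3.000e-02 -8.569e+01] [-6.08  1.31  7.27] 0.007
pad [-0.1295 -0.0017 -0.0003]
btn [ 0.0024 -0.0068  0.    ]
```

View pics/s5.png

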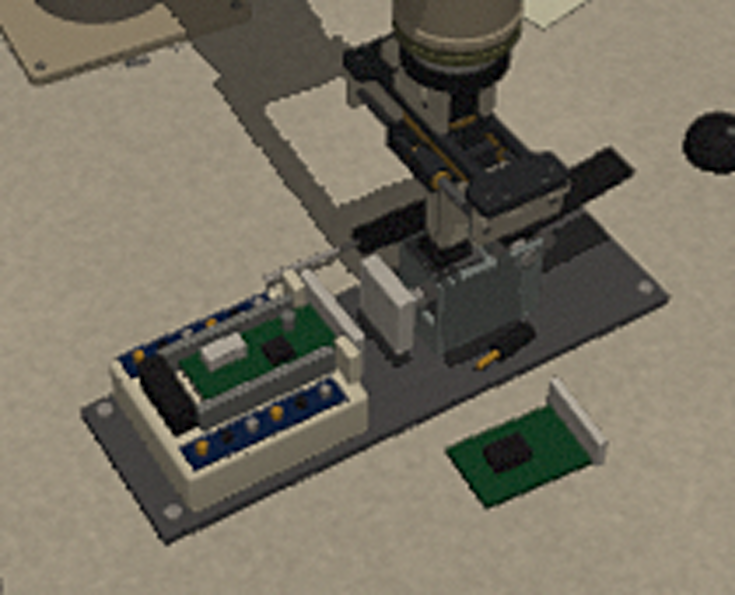

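The jaw has sprung back towards the head (px ~(390, 300)) and the module stays seated. Now I'll lift off and measure the gap.

Request:
{"method": "apply_moves", "body": {"plan": [{"x": 0, "y": -0.005, "z": 0, "wx": 0, "wy": 0, "wz": 0, "fingers": -1}, {"x": 0, "y": -0.015, "z": 0, "wx": 0, "wy": 0, "wz": 0, "fingers": -1}, {"x": 0, "y": -0.03, "z": 0, "wx": 0, "wy": 0, "wz": 0, "fingers": -1}, {"x": 0, "y": -0.03, "z": 0, "wx": 0, "wy": 0, "wz": 0, "fingers": -1}, {"x": -0.03, "y": -0.02, "z": 0, "wx": 0, "wy": 0, "wz": 0, "fingers": -1}, {"x": -0.03, "y": 0, "z": -0.02, "wx": 0, "wy": 0, "wz": 0, "fingers": -1}, {"x": -0.03, "y": 0, "z": -0.02, "wx": 0, "wy": 0, "wz": 0, "fingers": -1}, {"x": -0.03, "y": 0, "z": -0.02, "wx": 0, "wy": 0, "wz": 0, "fingers": -1}]}}

```text
time_s: 12.9
tcp_pos: [0.459, 0.1935, 0.2034]
orientation: [-1.569, 0.0, -1.497]
contact_force: [0.0, 0.8, -0.5]
width: 0.005
```

Request:
{"method": "apply_moves", "body": {"plan": [{"x": -0.03, "y": 0, "z": -0.02, "wx": 0, "wy": 0, "wz": 0, "fingers": -1}, {"x": -0.03, "y": 0, "z": -0.02, "wx": 0, "wy": 0, "wz": 0, "fingers": -1}, {"x": -0.03, "y": 0, "z": -0.02, "wx": 0, "wy": 0, "wz": 0, "fingers": -1}, {"x": 0, "y": 0, "z": 0, "wx": 0, "wy": 0, "wz": 0, "fingers": -1}]}}

```text
time_s: 13.23
tcp_pos: [0.3893, 0.282, 0.2029]
orientation: [-1.571, 0.002, -1.491]
contact_force: [0.4, 0.4, 0.6]
width: 0.008
```

```bash
python3 st.py; python3 - <<'E'
from rig import camera,calibration
from h import *
p,d=camera("top");np.savez("pics/top6.npz",p=p,d=d,**calibration("top"))
cv2.imwrite("pics/t6.png",np.clip(cv2.resize(p[220:320,180:330,::-1],None,fx=5,fy=5,interpolation=cv2.INTER_CUBIC)*1.8,0,255).astype(np.uint8))
E
```

```text
13.2333 [0.3893 0.282  0.2029] [-90.02   0.13 -85.45] [0.44 0.41 0.59] 0.008
pad [0.0852 0.0977 0.1221]
btn [0.2171 0.0923 0.1219]
```

View pics/t6.png

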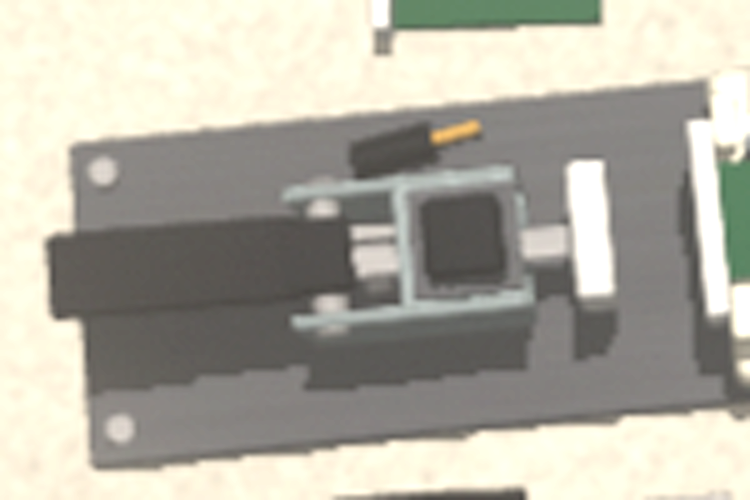

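```bash
python3 - <<'E'
from h import *
for n in('top0','top4','top6'):
    z=load(f'pics/{n}.npz')
    for v in(255,258,262):
        g=z['p'][v].astype(int).max(1); u=[i-0.5+ (0) for i in range(290,340) if (g[i]>105)!=(g[i-1]>105)]
        print(n,v,g[290:332].tolist())
z=load('pics/top0.npz');a=onplane(z,300,262,.09);b=onplane(z,310,262,.09);print(np.linalg.norm(a-b)/10)
E
```

```text
top0 255 [74, 73, 72, 73, 73, 73, 73, 73, 73, 73, 97, 138, 158, 159, 160, 161, 161, 150, 113, 72, 64, 100, 145, 156, 159, 154, 117, 73, 72, 72, 72, 72, 72, 72, 72, 71, 72, 73, 72, 72, 72, 72]
top0 258 [72, 72, 71, 72, 72, 72, 72, 72, 72, 72, 78, 117, 151, 158, 159, 161, 164, 157, 120, 63, 50, 66, 123, 157, 158, 156, 125, 71, 72, 71, 72, 72, 72, 72, 72, 72, 72, 72, 73, 72, 72, 72]
top0 262 [72, 73, 72, 72, 72, 72, 71, 72, 71, 72, 67, 101, 144, 156, 157, 159, 162, 159, 137, 88, 49, 51, 108, 150, 158, 161, 140, 93, 71, 72, 72, 72, 72, 72, 72, 72, 72, 72, 72, 73, 73, 72]
top4 255 [77, 77, 76, 77, 76, 77, 77, 77, 77, 76, 77, 76, 76, 76, 76, 76, 76, 76, 76, 76, 104, 146, 166, 169, 169, 169, 170, 157, 139, 151, 164, 167, 161, 122, 76, 76, 75, 76, 76, 76, 76, 76]
top4 258 [75, 75, 75, 75, 75, 75, 75, 75, 75, 75, 75, 75, 76, 75, 75, 75, 76, 76, 77, 76, 84, 126, 161, 166, 168, 168, 171, 164, 132, 135, 166, 167, 165, 130, 74, 75, 76, 76, 76, 76, 76, 75]
top4 262 [76, 76, 75, 75, 75, 75, 76, 75, 75, 76, 76, 74, 75, 75, 75, 75, 74, 75, 75, 66, 55, 107, 152, 164, 164, 165, 166, 165, 139, 126, 158, 166, 169, 146, 96, 75, 76, 76, 76, 76, 75, 76]
top6 255 [76, 76, 78, 115, 154, 164, 164, 165, 165, 159, 125, 78, 76, 75, 76, 75, 75, 76, 75, 75, 76, 75, 75, 75, 75, 76, 67, 53, 105, 151, 163, 165, 159, 120, 75, 75, 75, 76, 76, 75, 75, 76]
top6 258 [75, 75, 74, 111, 153, 164, 165, 168, 169, 166, 143, 97, 76, 75, 75, 75, 76, 76, 75, 75, 76, 76, 76, 76, 76, 67, 52, 53, 79, 134, 164, 166, 162, 127, 73, 75, 76, 75, 75, 75, 75, 75]
top6 262 [76, 75, 75, 90, 132, 159, 163, 166, 167, 168, 159, 121, 75, 74, 75, 75, 75, 74, 74, 74, 74, 74, 75, 74, 75, 65, 51, 51, 55, 114, 157, 164, 168, 144, 95, 75, 75, 75, 75, 75, 76, 75]
0.0020037180837829036
```

```bash
python3 - <<'E'
from rig import job
print(job.sign_off())
E
```

```text
the job is handed in; nothing more can be done
None
```

I pumped the module home, released the jaw and handed the job in at about 13.3 s of the 46 s allowed. The sign-off reports no verdict, so what follows is my own measurement.

- **Pumping:** I made two full strokes onto the buffer. The third went solid part-way, and I held it there for about 0.3 s at 18 N downward. The highest total force I read on the trigger was about 20 N. I could not read the jaw-on-module force directly.
- **Module:** in the top view it had moved in about 13 mm, and its face plate met the trainer frame. It did not move when the jaw was released.
- **Release:** I held the button on its stop for about 2 s, then let go. The jaw drew back about 35 mm from the seated position, against the 34–36 mm expected. It now sits about 15 mm behind where it started, which fits a start at 15.5 mm and an end near 0. The two jaw edges gave slightly different values for this (14.5 and 15.4 mm).
- **At hand-in:** the trigger looks fully up, and the arm was clear of everything with no contact force. I saw no bystander disturbed in the close-up views of the press; the meter, mug and jar were not checked again.
- **Sideways force:** while pressing, the wrist also read up to about 9 N sideways. I don't know why, but it stayed within limits.

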